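Close the canteen's soup container

TASK

Close the steel soup container on the canteen table: take the stopper with two side lugs by its bar grip, push it all the way down into the container's mouth with its lugs in the two notches, turn it clockwise (seen from above) as far as it goes so that it locks, and let go. Leave the other lid, the plain one with a round knob, where it stands.

Things in the scene. Friction and masses are not known exactly. Their poses are not given: they have to be found in the camera images.
- container: Round insulated stainless steel soup container, 144 mm across, 130 mm high, fixed on the table, small handles on its +y and -y sides. Origin: centre of its underside, z up. Its mouth is a bore 88 mm across in a 5 mm thick rim. Along its +x and -x axes two notches, each spanning 56 degrees (41 mm wide at the bore), widen the bore to 67 mm from the centre.
- mouth (a point): Centre of the container's mouth, level with the rim's top, axes as the container. A spring plate 28 mm below resists the stopper over the last 12 mm, 3 rising to 8 N; home is cap on rim. Within 6 mm of home the lugs pass under the rim: from the notches clockwise from above (yaw falling) 70 degrees to a stop; the other way is blocked. Released unlocked, it rises 12 mm; locked, 6 mm.
- stopper: The stopper to fit, 0.25 kg, upright on the table. Origin: centre of its underside, z up. Grey plug, 80 mm across, tapering to 56 at the foot; steel cap 102 mm across, 40 to 48 mm up. Two lugs along +x and -x, 24 mm wide, 22 to 29 mm up, reach 62 mm from the axis: their ends show beyond the cap. Home, its origin is 40 mm below the rim's top. Half a turn makes no difference.
- grip (a point): Grasp point in the stopper's black bar grip, 73 mm above its origin, on its axis; axes as the stopper. The bar is 64 mm long along x (in line with the lugs), 16 mm thick along y, and stands on the cap from 48 to 86 mm above the stopper's origin.
- plain_lid: A bystander, to be left alone: round lid of another pot in the same materials, steel cap 92 mm across, round black knob 36 mm across, 58 mm high in all, no lugs. Origin: centre of its underside. It and the stopper may have swapped places.

How it is judged:
On the way:
1. the stopper is pushed down into the container's mouth with its lugs in the notches (horizontal distance between stopper and container below 0.012 m and z of stopper in the frame of container between 0.08 and 0.0965 m and angle between stopper's own z axis and vertical below 0.12 rad and angle between the x axis of stopper and the x axis of container, either way round below 0.6 rad), for 0.05 s.
At the end, for the whole second after the job is handed in: The stopper sits upright in the container's mouth (centres within 12 mm, its origin 80 to 99.5 mm above the container's, tilt under 0.12 rad), turned at least 0.87 rad (50 degrees) from the notches so that its lugs are locked under the rim, released and at rest (horizontal distance between stopper and container below 0.012 m and z of stopper in the frame of container between 0.08 and 0.0995 m and angle between stopper's own z axis and vertical below 0.12 rad and angle between the x axis of stopper and the x axis of container, either way round above 0.87 rad and linear speed of stopper below 0.02 m/s and contact force between stopper and the fingers below 0.1 N); the robot touches nothing.
It fails at once if the plain lid is moved by more than 40 mm (distance of plain_lid from where it was at the start of the episode above 0.04 m).
It also fails if it takes over 46 s, if anything falls off the work surface, if the arm or the gripper's body presses on something with over 40 N, if the wrist force passes 120 N, or if a joint passes its speed limit or range.

ROBOT

A 6-joint arm with a two-finger parallel gripper is mounted at the origin on the work surface. World frame = base frame: x ahead of the robot, y to its left, z up, the work surface at z = 0. Lengths are in m, angles in rad, forces in N, time in s.
With the tool pointing down it reaches from about 0.3 to 0.875 m from the base axis. Payload 6.4 kg.
Tool frame: the origin (TCP) lies midway between the tips of the shut fingers; the grasp point (between the pads) lies 19 mm behind it; x points along the fingers, y is the direction in which the jaws open and shut, and the axes are right-handed (so a half turn about x gives the same grasp; the last joint's range is limited). The gripper opens to 85 mm and grips with 20 to 120 N. Pads are 22 mm wide; open, the fingers measure 114 mm over their backs; the gripper's body (76 mm by 85 mm) begins 54 mm behind the grasp point. The pads swing forward as they close: fully open they stand 13 mm farther back than shut.
Start: joints at [0.942, 0.181, 1.607, -0, 1.354, -0.206], TCP at [0.236, 0.524, 0.231] pointing down, gripper open.
Joint ranges: [-2.99, 2.99], [-0.89, 2.07], [0.3, 2.58], [-1.14, 4.28], [0, 2.63], [-3.12, 3.12]. Speed limits (rad/s): [2.57, 2.57, 3.01, 3.14, 3.14, 3.14].

INTERFACE

Orientations are given as a unit quaternion [w, x, y, z].
In Python, from bench import ctrl gives the robot as it stands.
- The arm moves only by the tool step_arm, never from a script. Its argument "motion" is a list of rows, each a list of 7 numbers: the shift along the tool's x, y, z in mm, then the turn, a rotation vector about the tool's x, y, z in degrees, then the closure in counts, from 0 (fully open) to 255 (shut). In form: [[tx, ty, tz, rx, ry, rz, hand], ...]. A call has 1 to 10 rows; each row is the pose to reach, as a shift and turn from the pose commanded when the call began, along the tool's axes at that moment; what a row does not reach only later rows make up. A row lasts 1/8 s, in which the tool goes at most 62.5 mm and 10.7 degrees, less where a joint would pass 70% of its speed; a pose out of reach is approached as far as the arm can. A call with a gripper value outside its range is refused whole. The fingers move at their own pace and stop on an object; the grip force is fixed at half the most. Time passes only in rows, so rows that repeat a pose let the fingers close. It gives the time, the measured TCP pose, the force and the opening at its end, in the units of the state.
- ctrl.get_obs(): the state, without advancing time (a new reading comes with each control period).
- ctrl.camera(name): name is "scene" or "side" or "wrist"; returns (picture, depth): 384x512x3 uint8, red, green, blue; 384x512 float32, m along the optical axis (not along the pixel's ray), 0 where there is no reading.
- ctrl.camera_info(name): a dict with "fx", "fy", "cx", "cy" (pixels), "dist_coeffs" ([k1, k2, p1, p2, k3] as OpenCV has them; the pictures are not rectified), "T" (4x4, takes a point from camera to world coordinates); the wrist camera has in their place "hand_eye" (4x4, takes a point from camera to tool coordinates, whose origin is the TCP and whose axes are the tool frame's). Camera axes: x right, y down, z forward; pixel columns grow to the right and rows downward; lengths in m; the calibration is good to about 2 mm. A picture is of the moment at which its call begins: read the wrist's pose just before it. camera_info takes no time and is no camera call.
- ctrl.hand_in(): hands the job in, once; it reports no verdict.
The state is a dict: "time_s": time; "q": joint angles; "dq": joint speeds; "joint_efforts": joint torques, N m; "eef_pos": TCP position; "eef_rot": TCP orientation; "wrist_force": force on the tool from outside, world axes, zero at the start; "torque": the same for the moment, N m; "opening": opening from 0.0 (shut) to 1.0 (fully open).
Only numpy, scipy, OpenCV 4.12 (cv2) and the standard library are available. Lean on these libraries where they do the work, as an engineer would, in place of code of your own. Each camera call takes 0.05 s, during which the arm holds its last target. There are 200 camera calls.

## Working session

There is one attempt and no reset: what is moved stays moved. The work goes in short steps, Python scripts to look and compute and a tool call to move; the robot and the scene stay as the last step left them, time stands still between calls to the robot, and variables do not carry over. Pictures are saved under pics/ and viewed, about 8 in all and at most 12, crops included, and the job is handed in when it is done.

Besides the shell and the picture viewer there is one more tool, called after "Request:" as name([rows], argument=value, ...), one row to a line, values as JSON. step_arm: Moves the arm, as the interface text tells. Its arguments: {"type":"object","properties":{"motion":{"type":"array","items":{"type":"array","items":{"type":"number"}}}},"required":["motion"]}

```bash
mkdir -p pics; ls; python3 - <<'E'
from bench import ctrl
import cv2,numpy as np
o=ctrl.get_obs(); print(o['time_s'],o['eef_pos'],o['eef_rot'],o['wrist_force'],o['opening'])
ims=[]
for n in("scene","side"):
    p,d=ctrl.camera(n); np.savez(f"{n}0.npz",p=p,d=d); print(n,ctrl.camera_info(n)); ims.append(cv2.cvtColor(p,cv2.COLOR_RGB2BGR))
print(ctrl.camera_info("wrist"))
cv2.imwrite("pics/a.png",cv2.resize(np.vstack(ims),None,fx=0.78,fy=0.78,interpolation=cv2.INTER_AREA))
E
```

```text
pics
0.0 [0.23557407 0.52394187 0.23039377] [ 0.69112558  0.14781043  0.69161103 -0.14890162] [0.37507102 1.32321699 0.79981338] 1.000966855666856
scene {'fx': 418.4637262948322, 'fy': 418.4637262948322, 'cx': 253.49967440472366, 'cy': 190.9658607053849, 'dist_coeffs': array([-0.06532551,  0.        ,  0.        ,  0.        ,  0.        ]), 'T': array([[ 0.39483408,  0.56468808, -0.7247299 ,  1.20022785],
       [ 0.918663  , -0.23164473,  0.31999845, -0.32960472],
       [ 0.01281945, -0.79212884, -0.61021928,  0.68901453],
       [ 0.        ,  0.        ,  0.        ,  1.        ]])}
side {'fx': 390.4613258727332, 'fy': 390.4613258727332, 'cx': 256.10993384583406, 'cy': 189.10323468616173, 'dist_coeffs': array([-0.10609718,  0.        ,  0.        ,  0.        ,  0.        ]), 'T': array([[-0.7820249 , -0.48182866,  0.39532038,  0.21047525],
       [-0.62319696,  0.59647783, -0.50580603,  0.37608432],
       [ 0.007912  , -0.64191537, -0.76673468,  0.6746563 ],
       [ 0.        ,  0.        ,  0.        ,  1.        ]])}
{'fx': 313.0287657848047, 'fy': 313.0287657848047, 'cx': 254.6066012656756, 'cy': 196.91689061388618, 'dist_coeffs': array([-0.08596771,  0.        ,  0.        ,  0.        ,  0.        ]), 'hand_eye': array([[ 1.17190399e-04, -2.90017717e-01,  9.57021269e-01,
        -1.42451243e-01],
       [ 9.99999987e-01, -7.11909315e-05, -1.44027132e-04,
        -1.10708134e-03],
       [ 1.09901656e-04,  9.57021274e-01,  2.90017705e-01,
        -7.29331745e-02],
       [ 0.00000000e+00,  0.00000000e+00,  0.00000000e+00,
         1.00000000e+00]])}
```

View pics/a.png

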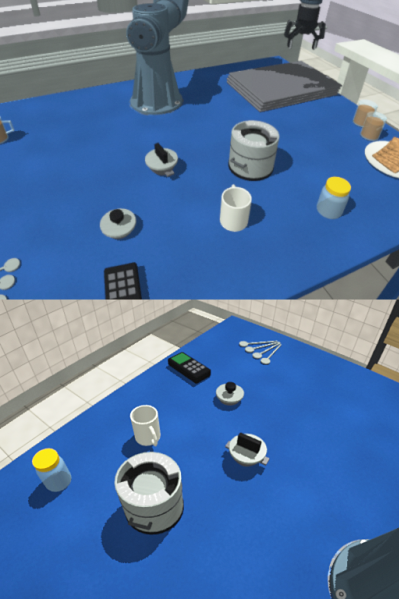

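Stopper (bar grip, lugs) is at about (162,160) of the scene half, and the container at (253,150). The plain lid is at (118,222). Next I measure with depth.

```bash
cat > h.py <<'E'
import cv2,numpy as np
from bench import ctrl
def cloud(p,d,ci,T):
    K=np.array([[ci['fx'],0,ci['cx']],[0,ci['fy'],ci['cy']],[0,0,1]])
    v,u=np.mgrid[0:384,0:512]
    n=cv2.undistortPoints(np.stack([u,v],-1).reshape(-1,1,2).astype(np.float32),K,np.array(ci['dist_coeffs'])).reshape(384,512,2)
    P=np.dstack([n[...,0]*d,n[...,1]*d,d])
    return P@T[:3,:3].T+T[:3,3]
E
python3 - <<'E'
from h import *
tiles=[]
for n,bs,bc in(("scene",(207,205),(326,192)),("side",(317,190),(194,245))):
    z=np.load(n+"0.npz");p,d=z['p'],z['d'];ci=ctrl.camera_info(n);W=cloud(p,d,ci,ci['T'])
    v,u=np.mgrid[0:384,0:512]
    near=(np.hypot(u-bs[0],v-bs[1])<45)&(d>0)
    dark=p.max(-1)<70
    b=near&dark&(W[...,2]>.079)&(W[...,2]<.095)
    pts=W[b]; (c,s,a)=cv2.minAreaRect((pts[:,:2]*1000).astype(np.float32))
    e=np.linalg.eigh(np.cov(pts[:,:2].T))[1][:,1]
    print(n,"bar",b.sum(),c,s,a,"z",np.median(pts[:,2]),"yaw",np.degrees(np.arctan2(e[1],e[0])))
    cap=near&(W[...,2]>.043)&(W[...,2]<.053)
    (c,r)=cv2.minEnclosingCircle((W[cap][:,:2]*1000).astype(np.float32));print(" cap",cap.sum(),c,r)
    m=(np.hypot(u-bc[0],v-bc[1])<70)&(d>0)&(W[...,2]>.124)&(W[...,2]<.138)
    R=W[m];(c,r)=cv2.minEnclosingCircle((R[:,:2]*1000).astype(np.float32));c=np.array(c)
    print(" rim",m.sum(),c,r,np.median(R[:,2]))
    q=R[:,:2]*1000-c; rr=np.hypot(*q.T);an=np.degrees(np.arctan2(q[:,1],q[:,0]))%360
    k=(rr>47)&(rr<63); hst=np.histogram(an[k],36,(0,360))[0];print(" ",hst)
    im=cv2.cvtColor(p,cv2.COLOR_RGB2BGR)
    for c0 in(bs,bc): 
        x,y=c0; tiles.append(cv2.resize(im[max(0,y-60):y+60,max(0,x-65):x+65],(390,290)))
cv2.imwrite("pics/b.png",np.vstack([np.hstack(tiles[:2]),np.hstack(tiles[2:])]))
E
```

```text
scene bar 103 (437.00390625, -118.14767456054688) (61.27490234375, 15.145334243774414) 12.646690368652344 z 0.08441596495903192 yaw -169.9768529215127
 cap 709 (434.74658203125, -116.53277587890625) 52.495399475097656
 rim 959 [527.8638916  155.91262817] 72.95606231689453 0.12840768412120862
  [ 0  0  0  0  2 17 15 20 14 13 12 17 15 11 15 11 14 14  0  0  0  0  1 14
 17 19 15 16 18 17 18 18 20 19 16 18]
side bar 213 (431.5074157714844, -115.14583587646484) (62.389530181884766, 17.72556495666504) 6.41849946975708 z 0.0852168357254558 yaw -172.39163715765105
 cap 965 (430.53643798828125, -116.72021484375) 51.51128005981445
 rim 2550 [525.06689453 154.98001099] 72.53640747070312 0.13020101408332874
  [ 0  0  0  0  4 41 47 48 51 53 51 54 54 52 52 52 49 45  1  0  0  0  0 54
 43 43 37 40 39 37 41 34 39 39 38 35]
```

View pics/b.png

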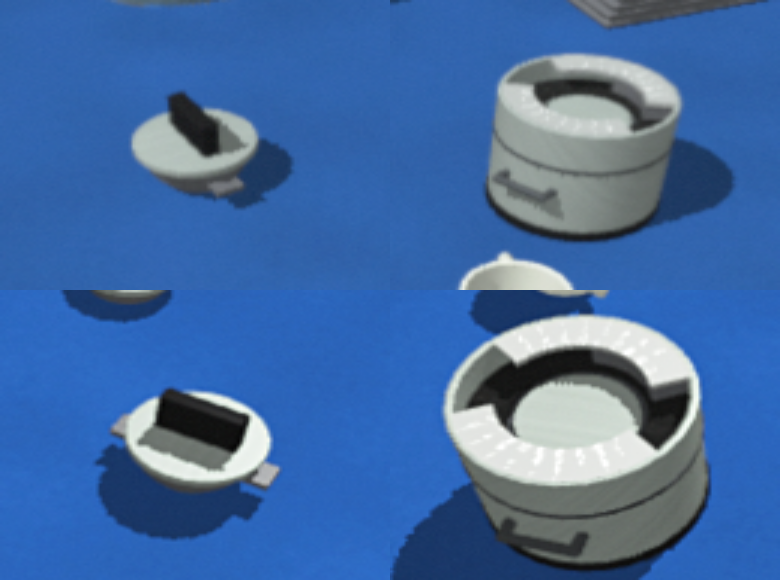

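```bash
cat >> h.py <<'E'
from scipy.spatial.transform import Rotation as Ro
def pose(o):
    q=o['eef_rot']; return Ro.from_quat([q[1],q[2],q[3],q[0]]),np.array(o['eef_pos'])
def plan(xyz,baryaw):
    """move numbers for TCP at xyz, tool down, jaws across a bar at baryaw (deg)"""
    o=ctrl.get_obs();R,p=pose(o)
    print("t",o['time_s'],"p",p.round(4),"F",np.round(o['wrist_force'],1),"q",np.round(o['q'],2),"op",round(o['opening'],3))
    M=R.as_matrix();print("x",M[:,0].round(3),"y",M[:,1].round(3),"jaw-line bar yaw",np.degrees(np.arctan2(M[1,1],M[0,1]))-90)
    for k in(90,-90):
        a=np.radians(baryaw+k);x=np.array([0,0,-1.]);y=np.array([np.cos(a),np.sin(a),0])
        G=Ro.from_matrix(np.stack([x,y,np.cross(x,y)],1))
        print(k,"shift",(R.inv().apply(np.array(xyz)-p)*1000).round(1),"turn",np.degrees((R.inv()*G).as_rotvec()).round(1))
E
python3 -c "
from h import *
plan([.433,-.117,.2],8.5)"
```

```text
t 0.1 p [0.2356 0.524  0.2305] F [ 0.3 -0.2  0.1] q [ 0.94  0.18  1.61  0.    1.35 -0.21] op 1.001
x [-0.001 -0.001 -1.   ] y [ 0.41   0.912 -0.002] jaw-line bar yaw -24.22617252729715
90 shift [  31.1 -503.5  443. ] turn [-32.7  -0.    0.1]
-90 shift [  31.1 -503.5  443. ] turn [1.473e+02 1.000e-01 1.000e-01]
```

Request:
step_arm([
  [31, -503, 443, -32.7, 0, 0, 0],
  [31, -503, 443, -32.7, 0, 0, 0],
  [31, -503, 443, -32.7, 0, 0, 0],
  [31, -503, 443, -32.7, 0, 0, 0],
  [31, -503, 443, -32.7, 0, 0, 0],
  [31, -503, 443, -32.7, 0, 0, 0],
  [31, -503, 443, -32.7, 0, 0, 0],
  [31, -503, 443, -32.7, 0, 0, 0],
  [31, -503, 443, -32.7, 0, 0, 0],
  [31, -503, 443, -32.7, 0, 0, 0],
])

```text
time_s: 1.35
eef_pos: [0.4161, -0.0609, 0.203]
eef_rot: [0.705, -0.052, 0.705, 0.052]
wrist_force: [1.3, 0.6, 0.2]
opening: 0.997
```

```bash
python3 -c "
from h import *
plan([.433,-.117,.2],8.5)"
```

```text
t 1.35 p [ 0.4161 -0.0609  0.203 ] F [1.3 0.6 0.2] q [-0.43 -0.15  2.01  0.    1.29 -2.15] op 0.997
x [ 0.001  0.    -1.   ] y [-0.147  0.989 -0.   ] jaw-line bar yaw 8.441767812298878
90 shift [  3.1 -58.    8.5] turn [-0.1  0.   0. ]
-90 shift [  3.1 -58.    8.5] turn [ 1.799e+02  0.000e+00 -1.000e-01]
```

Request:
step_arm([
  [3, -58, 8.5, 0, 0, 0, 0],
  [3, -58, 8.5, 0, 0, 0, 0],
  [3, -58, 8.5, 0, 0, 0, 0],
  [3, -58, 8.5, 0, 0, 0, 0],
])

```text
time_s: 1.85
eef_pos: [0.4326, -0.1136, 0.1999]
eef_rot: [0.705, -0.053, 0.705, 0.053]
wrist_force: [0.7, 0.0, 1.1]
opening: 0.997
```

```bash
python3 - <<'E'
from h import *
o=ctrl.get_obs();R,t=pose(o)
p,d=ctrl.camera("wrist");ci=ctrl.camera_info("wrist")
T=np.eye(4);T[:3,:3]=R.as_matrix();T[:3,3]=t;W=cloud(p,d,ci,T@ci['hand_eye'])
print(t)
near=np.hypot(W[...,0]-.433,W[...,1]+.117)<.075
near&=d>0
b=near&(p.max(-1)<70)&(W[...,2]>.081)&(W[...,2]<.092)
P=W[b];c=cv2.minAreaRect((P[:,:2]*1000).astype(np.float32));print("bar",b.sum(),c,np.median(P[:,2]))
b=near&(W[...,2]>.044)&(W[...,2]<.052);c=cv2.minEnclosingCircle((W[b][:,:2]*1000).astype(np.float32));print("cap",b.sum(),c,np.median(W[b][:,2]))
b=near&(W[...,2]>.025)&(W[...,2]<.033)&(np.hypot(W[...,0]-c[0][0]/1e3,W[...,1]-c[0][1]/1e3)>.053);L=W[b][:,:2]*1000-c[0];
print("lug",len(L),np.degrees(np.arctan2(L[:,1],L[:,0])).mean(), np.hypot(*L.T).max() if len(L) else 0, L.mean(0) if len(L) else 0)
cv2.imwrite("pics/c.png",cv2.cvtColor(p,cv2.COLOR_RGB2BGR))
plan([.433,-.117,.054],8.5)
E
```

```text
[ 0.43255496 -0.11358341  0.19993728]
bar 1198 ((432.22174072265625, -118.09564208984375), (62.926212310791016, 14.02712631225586), 8.081572532653809) 0.08562702360345431
cap 6855 ((433.5146789550781, -118.5968017578125), 50.87667465209961) 0.047821674262178815
lug 305 -83.00162719670308 62.58294574620394 [-29.10956564  -4.01302146]
t 1.9 p [ 0.4327 -0.1136  0.2001] F [ 0.3 -1.2  0.1] q [-0.52 -0.08  1.95  0.    1.28 -2.24] op 0.996
x [-0.  0. -1.] y [-0.149  0.989  0.   ] jaw-line bar yaw 8.587277626337695
90 shift [146.1  -3.5  -0.2] turn [ 0.1 -0.  -0. ]
-90 shift [146.1  -3.5  -0.2] turn [-179.9    0.    -0. ]
```

View pics/c.png

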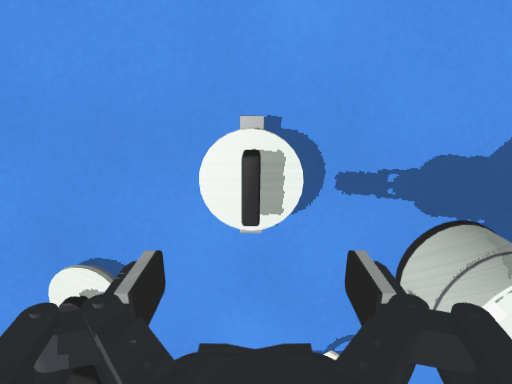

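The view shows the bar upright at (251,188) and a lug at (252,122) in line with it. The gripper is aligned, so I descend and grip.

Request:
step_arm([
  [40, -4.5, 0, 0.4, 0, 0, 0],
  [90, -4.5, 0, 0.4, 0, 0, 0],
  [130, -4.5, 0, 0.4, 0, 0, 0],
  [144, -4.5, 0, 0.4, 0, 0, 0],
  [144, -4.5, 0, 0.4, 0, 0, 0],
  [144, -4.5, 0, 0.4, 0, 0, 255],
  [144, -4.5, 0, 0.4, 0, 0, 255],
  [144, -4.5, 0, 0.4, 0, 0, 255],
  [144, -4.5, 0, 0.4, 0, 0, 255],
  [144, -4.5, 0, 0.4, 0, 0, 255],
])

```text
time_s: 3.15
eef_pos: [0.4336, -0.1193, 0.0562]
eef_rot: [0.705, -0.05, 0.705, 0.05]
wrist_force: [-0.1, 1.1, 0.9]
opening: 0.177
```

```bash
python3 -c "
from h import *
plan([.433,-.118,.2],8)"
```

```text
t 3.15 p [ 0.4336 -0.1193  0.0562] F [-0.1  1.1  0.9] q [-0.53  0.15  2.04  0.    0.94 -2.25] op 0.177
x [ 0.  0. -1.] y [-0.14  0.99 -0.  ] jaw-line bar yaw 8.070641709688019
90 shift [-143.8    1.4   -0.4] turn [0.1 0.  0. ]
-90 shift [-143.8    1.4   -0.4] turn [-179.9   -0.     0. ]
```

Request:
step_arm([
  [-40, 0, 0, 0, 0, 0, 255],
  [-90, 0, 0, 0, 0, 0, 255],
  [-140, 0, 0, 0, 0, 0, 255],
  [-180, 30, 15, -2, 0, 0, 255],
  [-194, 75, 38, -5, 0, 0, 255],
  [-194, 120, 60, -8, 0, 0, 255],
  [-194, 165, 83, -11, 0, 0, 255],
  [-194, 210, 105, -14, 0, 0, 255],
  [-194, 245, 123, -17, 0, 0, 255],
  [-194, 258.6, 130, -17, 0, 0, 255],
])

```text
time_s: 4.4
eef_pos: [0.5258, 0.1568, 0.2493]
eef_rot: [0.69, -0.154, 0.691, 0.154]
wrist_force: [1.0, -0.5, -2.1]
opening: 0.173
```

Request:
step_arm([
  [0, 0, 0, 0, 0, 0, 255],
  [0, 0, 0, 0, 0, 0, 255],
])

```text
time_s: 4.65
eef_pos: [0.5256, 0.1538, 0.2498]
eef_rot: [0.69, -0.153, 0.691, 0.153]
wrist_force: [0.2, -0.3, -3.0]
opening: 0.173
```

```bash
python3 - <<'E'
from h import *
ims=[]
for n in("scene","side"):
    p,d=ctrl.camera(n);ci=ctrl.camera_info(n);W=cloud(p,d,ci,ci['T'])
    near=(np.hypot(W[...,0]-.526,W[...,1]-.155)<.1)&(d>0)
    b=near&(W[...,2]>.233)&(W[...,2]<.247)&(p.min(-1)>100);
    c=cv2.minEnclosingCircle((W[b][:,:2]*1000).astype(np.float32));print(n,"cap",b.sum(),c,np.median(W[b][:,2]))
    c=np.array(c[0])/1e3
    b=near&(W[...,2]>.21)&(W[...,2]<.231)&(np.hypot(W[...,0]-c[0],W[...,1]-c[1])>.054);L=W[b]-[*c,0]
    if len(L): 
        a=np.degrees(np.arctan2(L[:,1],L[:,0]));print(" lugs",len(L),np.histogram(a,24,(-180,180))[0],np.median(a[abs(a)<90]),np.hypot(L[:,0],L[:,1]).max())
    u,v=(326,150) if n=="scene" else (194,190)
    ims.append(cv2.resize(cv2.cvtColor(p,cv2.COLOR_RGB2BGR)[v-110:v+110,u-100:u+100],(400,440)))
cv2.imwrite("pics/d.png",np.hstack(ims))
plan([.5265,.1555,.25],25)
E
```

```text
scene cap 603 ((527.9835815429688, 153.61422729492188), 51.4622688293457) 0.2394702228335387
 lugs 54 [ 0  3 12  0  0  0  0  0  0  0  0  0  5 25  9  0  0  0  0  0  0  0  0  0] 23.81554801927256 0.06315911462976195
side cap 1893 ((524.2879638671875, 154.5337677001953), 52.13442611694336) 0.24197098967847824
 lugs 142 [14 66 28  0  0  0  0  0  0  0  0  0  1 11 22  0  0  0  0  0  0  0  0  0] 32.01311927788113 0.06345432176974776
t 4.75 p [0.5258 0.1537 0.2501] F [-0.4 -0.9 -2.6] q [ 0.07  0.1   1.65 -0.    1.38 -1.94] op 0.171
x [-0. -0. -1.] y [-0.422  0.907 -0.   ] jaw-line bar yaw 24.971727555956406
90 shift [0.1 1.3 1.4] turn [-0. -0.  0.]
-90 shift [0.1 1.3 1.4] turn [180.   0.   0.]
```

View pics/d.png

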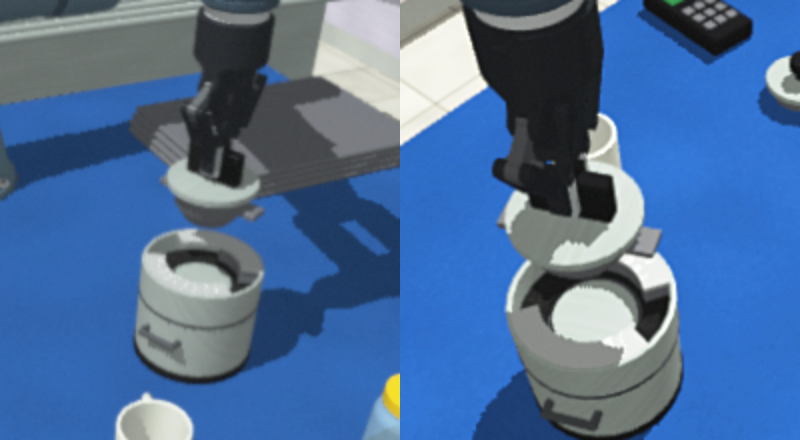

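Everything agrees: the cap is within 1.5 mm of the container centre and the lugs are at the notch yaw. I insert in stages.

Request:
step_arm([
  [20, 1.1, 1, 0, 0, 0, 255],
  [40, 1.1, 1, 0, 0, 0, 255],
  [60, 1.1, 1, 0, 0, 0, 255],
  [74, 1.1, 1, 0, 0, 0, 255],
  [84, 1.1, 1, 0, 0, 0, 255],
  [90, 1.1, 1, 0, 0, 0, 255],
  [90, 1.1, 1, 0, 0, 0, 255],
])

```text
time_s: 5.62
eef_pos: [0.5264, 0.1563, 0.16]
eef_rot: [0.69, -0.153, 0.69, 0.153]
wrist_force: [-0.5, 0.2, -2.3]
opening: 0.176
```

```bash
python3 -c "
from h import *
plan([.5265,.1555,.146],25)"
```

```text
t 5.625 p [0.5264 0.1563 0.16  ] F [-0.5  0.2 -2.3] q [ 0.07  0.2   1.74  0.    1.2  -1.94] op 0.176
x [-0. -0. -1.] y [-0.424  0.906  0.   ] jaw-line bar yaw 25.07154584317405
90 shift [14.  -0.8 -0.2] turn [ 0.1 -0.  -0. ]
-90 shift [14.  -0.8 -0.2] turn [-179.9    0.    -0. ]
```

Request:
step_arm([
  [4, 0, 0, 0, 0, 0, 255],
  [8, 0, 0, 0, 0, 0, 255],
  [11, 0, 0, 0, 0, 0, 255],
  [13, 0, 0, 0, 0, 0, 255],
  [14, 0, 0, 0, 0, 0, 255],
  [14, 0, 0, 0, 0, 0, 255],
  [14, 0, 0, 0, 0, 0, 255],
])

```text
time_s: 6.5
eef_pos: [0.5271, 0.1565, 0.1467]
eef_rot: [0.691, -0.154, 0.69, 0.153]
wrist_force: [1.1, 1.7, 5.1]
opening: 0.177
```

Request:
step_arm([
  [0.5, 0, 0, 7, 0, 0, 255],
  [0.5, 0, 0, 14, 0, 0, 255],
  [0.5, 0, 0, 21, 0, 0, 255],
  [0.5, 0, 0, 28, 0, 0, 255],
  [0.5, 0, 0, 35, 0, 0, 255],
  [0.5, 0, 0, 42, 0, 0, 255],
  [0.5, 0, 0, 49, 0, 0, 255],
  [0.5, 0, 0, 56, 0, 0, 255],
  [0.5, 0, 0, 62, 0, 0, 255],
  [0.5, 0, 0, 62, 0, 0, 255],
])

```text
time_s: 7.75
eef_pos: [0.527, 0.1558, 0.1463]
eef_rot: [0.671, 0.224, 0.67, -0.225]
wrist_force: [1.4, -1.6, 6.8]
opening: 0.179
```

```bash
python3 -c "
from h import *
plan([.5265,.1555,.146],-45);print(ctrl.get_obs()['torque'])"
```

```text
t 7.75 p [0.527  0.1558 0.1463] F [ 1.4 -1.6  6.8] q [ 0.07  0.22  1.75 -0.    1.18 -0.85] op 0.179
x [ 0.001 -0.001 -1.   ] y [ 0.602  0.799 -0.   ] jaw-line bar yaw -36.99735921582478
90 shift [ 0.3 -0.5 -0.2] turn [8.  0.1 0. ]
-90 shift [ 0.3 -0.5 -0.2] turn [-1.72e+02 -0.00e+00  1.00e-01]
[-0.43765158  0.11097435  0.00173794]
```

Turned 62° with no resistance. Now on to the stop.

Request:
step_arm([
  [0, 0, 0, 4, 0, 0, 255],
  [0, 0, 0, 7, 0, 0, 255],
  [0, 0, 0, 9, 0, 0, 255],
  [0, 0, 0, 9, 0, 0, 255],
])

```text
time_s: 8.25
eef_pos: [0.5258, 0.155, 0.1462]
eef_rot: [0.651, 0.274, 0.652, -0.276]
wrist_force: [-3.9, -5.3, 9.9]
opening: 0.174
```

```bash
python3 -c "
from h import *
plan([.5265,.1555,.146],-45);print(ctrl.get_obs()['torque'])"
```

```text
t 8.25 p [0.5258 0.155  0.1462] F [-3.9 -5.3  9.9] q [ 0.07  0.22  1.75 -0.    1.18 -0.7 ] op 0.174
x [-0.002 -0.003 -1.   ] y [ 0.717  0.697 -0.003] jaw-line bar yaw -45.77520254547289
90 shift [0.2 0.8 0.1] turn [-0.8  0.1  0.2]
-90 shift [0.2 0.8 0.1] turn [ 1.792e+02  3.000e-01 -1.000e-01]
[-0.84799421  0.98209515  1.34370353]
```

The torque of 1.3 N m shows it is at the stop. I ease off, let it rise under the rim, and release.

Request:
step_arm([
  [0, 0, 0, -1.5, 0, 0, 255],
  [-3, 0, 0, -1.5, 0, 0, 255],
  [-5, 0, 0, -1.5, 0, 0, 255],
  [-5, 0, 0, -1.5, 0, 0, 255],
  [-5, 0, 0, -1.5, 0, 0, 0],
  [-5, 0, 0, -1.5, 0, 0, 0],
  [-5, 0, 0, -1.5, 0, 0, 0],
  [-5, 0, 0, -1.5, 0, 0, 0],
  [-5, 0, 0, -1.5, 0, 0, 0],
])

```text
time_s: 9.38
eef_pos: [0.5264, 0.1565, 0.1506]
eef_rot: [0.655, 0.267, 0.655, -0.267]
wrist_force: [-0.6, 0.0, 0.1]
opening: 0.998
```

Request:
step_arm([
  [-15, 0, 0, 0, 0, 0, 0],
  [-40, 0, 0, 0, 0, 0, 0],
  [-80, 0, 0, 0, 0, 0, 0],
  [-120, 0, 0, 0, 0, 0, 0],
  [-140, 0, -60, 0, 0, 0, 0],
  [-140, 0, -120, 0, 0, 0, 0],
  [-140, 0, -120, 0, 0, 0, 0],
  [-140, 0, -120, 0, 0, 0, 0],
])

```text
time_s: 10.38
eef_pos: [0.4411, 0.2403, 0.2915]
eef_rot: [0.655, 0.267, 0.654, -0.267]
wrist_force: [-0.3, -0.4, 0.2]
opening: 1.0
```

```bash
python3 - <<'E'
from h import *
ims=[]
for n in("scene","side"):
    p,d=ctrl.camera(n);ci=ctrl.camera_info(n);W=cloud(p,d,ci,ci['T'])
    near=(np.hypot(W[...,0]-.526,W[...,1]-.155)<.09)&(d>0)
    b=near&(W[...,2]>.139)&(W[...,2]<.153)&(p.min(-1)>90)
    if b.sum()>20: print(n,"cap",b.sum(),cv2.minEnclosingCircle((W[b][:,:2]*1000).astype(np.float32)),np.median(W[b][:,2]))
    b=near&(W[...,2]>.17)&(W[...,2]<.195)&(p.max(-1)<70)
    if b.sum()>20: print("bar",b.sum(),cv2.minAreaRect((W[b][:,:2]*1000).astype(np.float32)),np.percentile(W[b][:,2],[50,95]))
    u,v=(326,180) if n=="scene" else (194,225)
    ims.append(cv2.resize(cv2.cvtColor(p,cv2.COLOR_RGB2BGR)[v-110:v+110,u-100:u+100],(400,440)))
cv2.imwrite("pics/e.png",np.hstack(ims)); plan([.5,.15,.3],-45)
E
```

```text
scene cap 692 ((527.0650634765625, 157.64395141601562), 52.374916076660156) 0.1418523080441491
bar 120 ((530.368408203125, 155.057861328125), (14.851188659667969, 66.0558853149414), 45.80154037475586) [0.17901377 0.18097986]
side cap 1743 ((524.7236328125, 155.62733459472656), 51.43034744262695) 0.1446359747289454
bar 288 ((519.5850219726562, 159.12451171875), (15.764704704284668, 52.51406478881836), 44.617252349853516) [0.1817564  0.18366682]
t 10.475 p [0.4416 0.2396 0.2909] F [-0.4  0.6 -0.1] q [ 0.26 -0.03  1.71 -0.    1.46 -0.53] op 1.001
x [ 0. -0. -1.] y [0.701 0.713 0.   ] jaw-line bar yaw -44.49115550453168
90 shift [ -9.1 -23.  104.5] turn [ 0.5  0.  -0. ]
-90 shift [ -9.1 -23.  104.5] turn [-179.5    0.     0. ]
```

View pics/e.png

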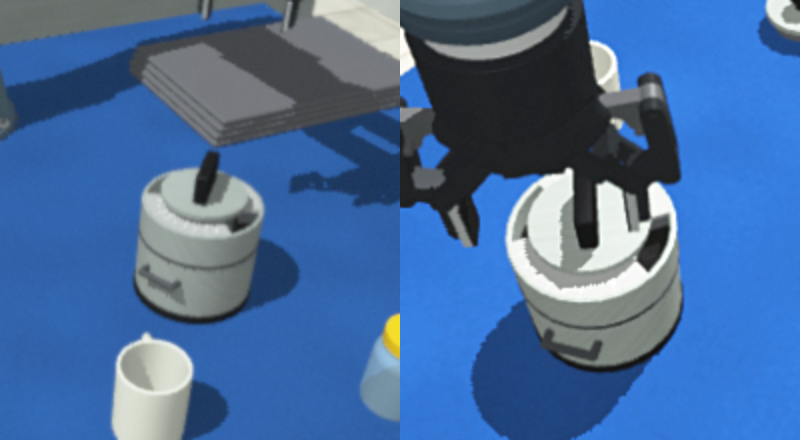

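The cap sits level on the rim and the notches are empty. Its top is 143 mm up, so the origin is about 95 mm: locked, since unlocked would be 102. The bar is at -45°.

```bash
python3 -c "
from bench import ctrl
print(ctrl.hand_in())"
```

```text
the job is handed in; nothing more can be done
None
```

The stopper is locked in the container's mouth and released, and I handed the job in at about 10.5 s (limit 46 s). The hand-in gives no verdict.

- **What I did:** I gripped the stopper by its bar and pushed it down with its lugs in the notches, to about 1 mm or less above home. I then turned it clockwise about 70° to the stop, where the wrist torque rose to 1.3 N m. Finally I let it rise under the rim, opened the fingers and backed away.
- **Last checks:** The cap is about 1 mm from the container's centre. Its top is 142–145 mm above the table, so the stopper's origin is about 95 mm up, in the locked range. The bar is at about −45°, 70° from the notches, and the wrist force is near zero with the gripper clear.
- **Disagreements and gaps:** The two cameras differed by 2–3 mm in position and height, so I averaged them. I did not measure the plain lid again at the end. I saw no contact with it, and the arm stayed away from it.

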